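Park the gate plunger and release the bush into the tin

ROBOT

A 6-joint arm with a two-finger parallel gripper is mounted at the origin on the work surface. World frame = base frame: x ahead of the robot, y to its left, z up, the work surface at z = 0. Lengths are in m, angles in rad, forces in N, time in s.
With the tool pointing down it reaches from about 0.35 to 0.85 m from the base axis. Payload 8.1 kg.
Tool frame: the origin (TCP) lies midway between the tips of the shut fingers; the grasp point (between the pads) lies 19 mm behind it; z points along the fingers, y is the line along which they close (so a half turn about z gives the same grasp; the last joint's range is limited). The gripper opens to 85 mm and grips with 20 to 120 N. Pads are 22 mm wide; open, the fingers measure 114 mm over their backs; the gripper's body (76 mm by 85 mm) begins 54 mm behind the grasp point. The pads swing forward as they close: fully open they stand 13 mm farther back than shut.
Start: joints at [1.167, 0.13, 1.488, -0, 1.523, -0.085], TCP at [0.188, 0.57, 0.231] pointing down, gripper open.
Joint ranges: [-2.96, 2.96], [-0.89, 2.26], [0.02, 2.5], [-1.34, 4.48], [0, 2.73], [-2.66, 2.66]. Speed limits (rad/s): [2.39, 2.39, 2.79, 3.14, 3.14, 3.14].

INTERFACE

Orientations are given as a unit quaternion [w, x, y, z].
In Python, from workcell import readout, read_camera, calibration, order gives the robot as it stands.
- The arm moves only by the tool jog_arm, never from a script. Its arguments are lists of equal length, an entry for each row: "jaw": the closure, from -1 (fully open) to 1 (shut); "xyz": the shift along the world's x, y, z in m, a list of three; "spin": the turn about the world's z in rad. In form: {"jaw": [jaw, ...], "xyz": [[dx, dy, dz], ...], "spin": [spin, ...]}. A call has 1 to 5 rows; each row is the pose to reach, as a shift and turn from the pose commanded when the call began; what a row does not reach only later rows make up. A row lasts 1/8 s, in which the tool goes at most 62.5 mm and 10.7 degrees, less where a joint would pass 70% of its speed; a pose out of reach is approached as far as the arm can. A call with a gripper value outside its range is refused whole. The fingers move at their own pace and stop on an object; the grip force is fixed at half the most. Time passes only in rows, so rows that repeat a pose let the fingers close. It gives the time, the measured TCP pose, the force, the opening and the grip force at its end, in the units of the state.
- readout.get_obs(): the state, without advancing time (a new reading comes with each control period).
- read_camera(name): name is "scene" or "top" or "wrist"; returns the picture (384x512x3 uint8, red, green, blue); there is no depth.
- calibration(name): a dict with "fx", "fy", "cx", "cy" (pixels), "T" (4x4, takes a point from camera to world coordinates); the wrist camera has in their place "mount" (4x4, takes a point from camera to tool coordinates, whose origin is the TCP and whose axes are the flange's). Camera axes: x right, y down, z forward; pixel columns grow to the right and rows downward; lengths in m; the calibration is good to about 2 mm. A picture is of the moment at which its call begins: read the wrist's pose just before it. calibration takes no time and is no camera call.
- order.job_done(): hands the job in; it is judged then, once.
The state is a dict: "t": time; "qpos": joint angles; "joint_vel": joint speeds; "joint_torque": joint torques, N m; "eef_pos": TCP position; "tcp_rot": TCP orientation; "ft_force": force on the tool from outside, world axes, zero at the start; "torque": the same for the moment, N m; "finger_gap": finger opening in m; "grasp_force": force on a finger pad.
Only numpy, scipy, OpenCV 4.12 (cv2) and the standard library are available. Lean on these libraries where they do the work, as an engineer would, in place of code of your own. Each camera call takes 0.05 s, during which the arm holds its last target. There are 200 camera calls.

TASK

Pull up the spring plunger's wing knob, twist it clockwise (seen from above) and let it down into its rest notch so that it stays retracted by itself; feel for the notch, and do not force the pin against the collar. Then slide the chute gate fully open by its post handle so that the trimmed brass bush rolls down into the tin bin. Leave the knob parked and the gate open, and leave the other things on the counter where they lie.

Things in the scene. Friction and masses are not known exactly. Their poses are not given: they have to be found in the camera images.
- stand: fixed chute stand, placed anew each time. Origin on the counter under the plunger's vertical axis, z up. A 60 mm wide chute on its -x side (centre line x = -105 mm) slopes down 0.28 rad to -y, from y = 110 to -130 mm; wall tops 90 to 165 mm up. On the axis a grey bracket, 44 x 40 mm, top 126 mm up. The gate strap, 22 mm wide, top 108 mm up, runs from the chute through the bracket to +x.
- collar: fixed dark round collar on the bracket; origin = the stand's. In it a 34 mm cross pin on the knob's stem (parallel to the wing bar) runs in an upside-down J track: home is the foot of an upright slot; lifted 13 mm the pin clears the rim, at 17 mm it meets the cap. Between these it turns clockwise seen from above, not the other way, to the rest notch, 3 mm deeper than the rim.
- collar_top (a point): centre of the collar's flat cap, 38 mm diameter, 153.5 mm above the counter. The notch's angle is set by the last fitter and not measured. Just behind it a wall stops the pin hard: against the wall the pin is over the notch; in it, it has 3 degrees of play either way. Over 30 N between pin and collar (about 0.45 N m of twist at the wall, or 30 N of pull beyond the spring's) damages it.
- knob: black wing knob of the spring plunger: upright bar 40 mm long (x), 10 mm thick (y), 26 mm high; origin at the bar's centre, on the stand's axis, 177 mm above the counter when home, its underside then 10.5 mm above the collar's cap; 12 mm stem below. The 8 mm plunger tip locks the gate strap and clears it when the knob is 8 mm up. Spring: 5 N at home, 10 N at the cap.
- knob_lift (a joint): how far the knob is pulled up, m: 0 home, 0.010 resting in the notch, 0.013 on the rim, 0.017 against the cap
- knob_turn (a joint): how far the knob is turned clockwise seen from above, rad: about 0 home (play 0.08 either way), 0.87 to 1.43 at the middle of the rest notch, wherever the fitter set it
- gate: sheet-steel sliding gate: a 54 mm wide, 38 mm high plate across the chute, joined to the strap, which carries a round upright black post handle 14 mm in diameter from 108 to 176 mm above the counter. Origin = the stand's origin when shut; moves along the stand's +x axis.
- gate_grip (a point): point on the post handle's axis, 163 mm above the counter, 13 mm below its top; 70 mm from the plunger's axis on the stand's +x side when the gate is shut
- gate_slide (a joint): gate travel along the stand's +x axis (away from the chute), m: 0 shut, 0.056 fully open at its end stop; slides with about 2.5 N of friction and stays where it is left
- bush: trimmed brass bush, 30 mm diameter, 44 mm long, lying across the chute against the gate's uphill side; it rolls down into the bin by itself once the gate is open. Origin at its centre, x along its axis.
- bin: fixed open tin bin below the chute's lower end, 130 (x) x 150 (y) x 50 mm high, 3 mm wall; origin under the centre of its floor
- stone: bystander: worn grey abrasive stone 95 x 38 x 24 mm, loose; origin centre of underside
- nut_a: bystander: brass hexagon hub nut, 38 mm across corners, 18 mm high, loose
- nut_b: bystander: brass hexagon hub nut like the other, loose
- spanner: bystander: steel spanner 170 mm long lying flat, loose
- washers: bystander: low stack of shim washers, 32 mm diameter, 12 mm high, handled as one piece, loose
- tin: bystander: small closed tin, 56 mm diameter, 50 mm high, loose
Things that resemble listed ones, but are neither listed nor needed, are in the scene too. Leave any green, purple or red look-alike of the bush alone.

How it is judged:
By the outcome, as a careful person would: the job done as asked, in the order asked, and still so for the second after the job is handed in, with the robot touching nothing.
It also fails if it takes over 72 s, if anything falls off the work surface, if the arm or the gripper's body presses on something with over 40 N, if the wrist force passes 120 N, or if a joint passes its speed limit or range.

## Working session

There is one attempt and no reset: what is moved stays moved. The work goes in short steps, Python scripts to look and compute and a tool call to move; the robot and the scene stay as the last step left them, time stands still between calls to the robot, and variables do not carry over. Pictures are saved under pics/ and viewed, at most 10 in all, crops included, and the job is handed in when it is done.

Besides the shell and the picture viewer there is one more tool, called after ">>>" as name([rows], argument=value, ...), one row to a line, values as JSON. jog_arm: Moves the arm, as the interface text tells. Its arguments: {"type":"object","properties":{"jaw":{"type":"array"},"xyz":{"type":"array"},"spin":{"type":"array"}},"required":["jaw","xyz","spin"]}

```bash
mkdir -p pics; ls
python3 - <<'E'
from workcell import readout, read_camera, calibration, order
import cv2, numpy as np
o=readout.get_obs(); print(o)
for n in ["scene","top"]:
    im=read_camera(n); cv2.imwrite(f"pics/{n}0.png",im[:,:,::-1]); 
for n in ["scene","top","wrist"]: print(n,{k:(np.round(v,4).tolist() if k in("T","mount") else v) for k,v in calibration(n).items()})
E
```

```text
pics
{'t': 0.0, 'qpos': array([ 1.16663341e+00,  1.31172938e-01,  1.48927175e+00,  5.69492842e-07,
        1.52301153e+00, -8.53708025e-02]), 'joint_vel': array([-0.00076819,  0.00083421, -0.00103957,  0.00049627, -0.00094133,
        0.00153334]), 'joint_torque': array([-1.99151182e-03, -5.69406009e+01, -5.00541580e+01, -2.73680489e-04,
        1.51780603e-02, -1.84620848e-05]), 'eef_pos': array([0.18779631, 0.56927286, 0.23024154]), 'tcp_rot': array([-2.26074271e-04,  1.58721892e-01,  9.87322892e-01, -9.03938156e-04]), 'ft_force': array([-0.72176045,  0.26710488, -0.40619921]), 'torque': array([-0.06236771,  0.01137825, -0.00969234]), 'grasp_force': 0.0, 'finger_gap': 0.0854597153830437}
scene {'fx': 454.47256632309535, 'fy': 454.47256632309535, 'cx': 257.78515953387034, 'cy': 193.71714230698768, 'T': [[0.4336, 0.6479, -0.6262, 1.16], [0.9011, -0.3175, 0.2954, -0.2655], [-0.0074, -0.6924, -0.7215, 0.8824], [0.0, 0.0, 0.0, 1.0]]}
top {'fx': 383.9174815380045, 'fy': 383.9174815380045, 'cx': 255.46195362270493, 'cy': 199.20986110528023, 'T': [[0.0166, -0.9977, 0.0662, 0.4649], [-0.9998, -0.0171, -0.0073, 0.0593], [0.0085, -0.0661, -0.9978, 0.8201], [0.0, 0.0, 0.0, 1.0]]}
wrist {'fx': 286.21433045161206, 'fy': 286.21433045161206, 'cx': 257.4188045425538, 'cy': 192.86756800214692, 'mount': [[0.0007, -0.9643, -0.2648, 0.0665], [1.0, 0.001, -0.0012, 0.0014], [0.0014, -0.2648, 0.9643, -0.1418], [0.0, 0.0, 0.0, 1.0]]}
```

View pics/top0.png

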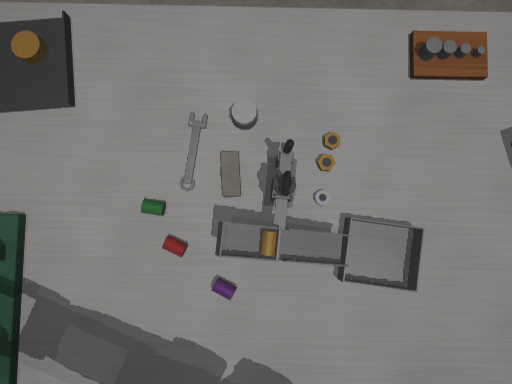

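View pics/scene0.png

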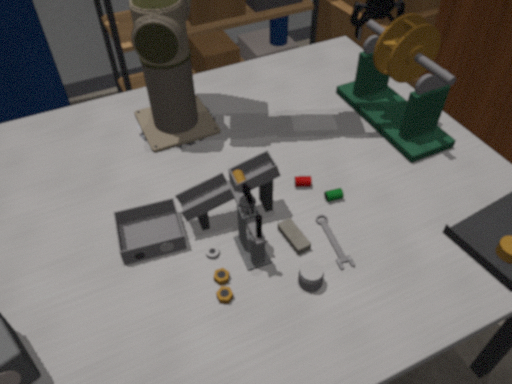

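The top view shows the knob at about (287,183), the post at (288,147), the bush at (268,242) in the chute, and the bin at right. Next I'll zoom in on the stand in both views.

Run:
```python
import cv2, numpy as np
a=cv2.imread("pics/top0.png")[125:225,245:345]; b=cv2.imread("pics/scene0.png")[170:270,205:305]
f=lambda i:cv2.resize(i,(400,400),interpolation=cv2.INTER_NEAREST)
g=np.hstack([f(a),f(b)]); g=np.clip(255*(g/255.)**0.6,0,255).astype(np.uint8)
cv2.imwrite("pics/crop0.png",g)
for n,c in(("top0",(125,225,245,345)),("scene0",(170,270,205,305))):
    im=cv2.imread(f"pics/{n}.png"); m=(im.max(2)<38).astype(np.uint8)
    m2=np.zeros_like(m); m2[c[0]:c[1],c[2]:c[3]]=m[c[0]:c[1],c[2]:c[3]]
    k,l,s,ce=cv2.connectedComponentsWithStats(m2)
    for i in range(1,k):
        if s[i,4]>15: print(n,s[i],ce[i])
```

```text
top0 [284 145   8   8  39] [286.76923077 148.64102564]
top0 [282 186   6   9  20] [283.35 191.05]
scene0 [261 182  11  29 239] [266.30125523 195.33054393]
scene0 [242 184  12  21 112] [247.25892857 193.58035714]
scene0 [205 214   4  14  35] [205.88571429 221.57142857]
scene0 [256 215   5  22  87] [258.37931034 224.97701149]
```

View pics/crop0.png

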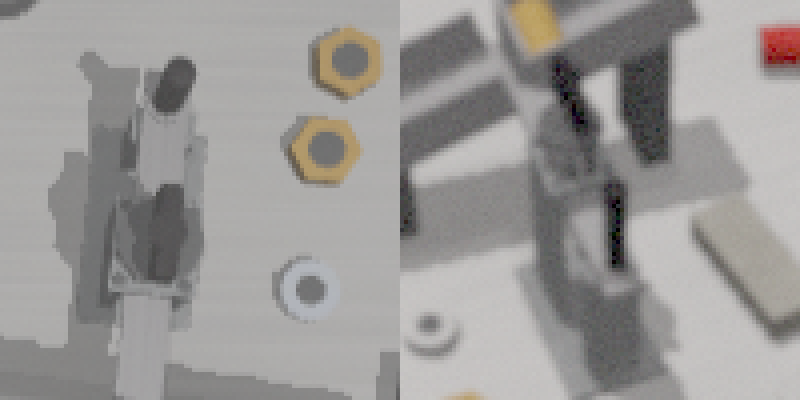

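Left crop (top view): the knob's top bar spans about (168,185)–(165,278), which is centre px (286.7,183), and the post's top is at about (183,70), px (290.8,142.5). Right crop (scene): the post's top is at px ~(258.4,216.5), and the knob bar lies around (247,191).

```bash
cat > h.py <<'E'
import numpy as np, cv2
from workcell import readout, read_camera, calibration, order
from scipy.spatial.transform import Rotation as R
def tool():
    o=readout.get_obs(); q=o["tcp_rot"]; T=np.eye(4); T[:3,:3]=R.from_quat([q[1],q[2],q[3],q[0]]).as_matrix(); T[:3,3]=o["eef_pos"]; return T
def ray(c,T,uv):
    d=T[:3,:3]@np.array([(uv[0]-c["cx"])/c["fx"],(uv[1]-c["cy"])/c["fy"],1]); return T[:3,3],d
def plane(c,T,uv,z):
    p,d=ray(c,T,uv); return p+d*(z-p[2])/d[2]
E
python3 - <<'E'
from h import *
t=calibration("top"); s=calibration("scene")
print("post",plane(t,t["T"],(290.8,142.5),.176),plane(s,s["T"],(258.4,216.5),.176))
print("knob top",plane(t,t["T"],(286.7,182.5),.19),[plane(t,t["T"],u,.19) for u in((287,171.5),(286.2,194))])
print("bush", plane(t,t["T"],(268.5,242.5),.13))
print([plane(s,s["T"],u,.19) for u in((243,185),(251,202))])
# camera view axis of tool
T=tool(); print("tool x",T[:3,0],"y",T[:3,1],"cam",(T@calibration("wrist")["mount"])[:3,[2,3]])
E
```

```text
post [ 0.60521944 -0.00391353  0.176     ] [ 0.6059783  -0.00323925  0.176     ]
knob top [0.53521974 0.00353211 0.19      ] [array([0.55351268, 0.00324015, 0.19      ]), array([0.51616461, 0.00414335, 0.19      ])]
bush [0.43349051 0.02958929 0.13      ]
[array([0.52167205, 0.00073813, 0.19      ]), array([ 0.57436811, -0.00494312,  0.19      ])]
tool x [-9.49617240e-01  3.13411995e-01  1.41049374e-04] y [ 0.31341136  0.94961604 -0.00164071] cam [[ 0.25048127  0.12526547]
 [-0.08559043  0.59171055]
 [-0.96433055  0.37219543]]
```

Both views agree on the post, at about (0.6055,-0.0035). The knob is at about (0.535,0.0035), so the spacing is 70.5 mm (given: 70), and stand yaw is about -0.10 rad. Now I'll move to a close look from above.

>>> jog_arm([
  [0.03, -0.05, 0.01],
  [0.06, -0.1, 0.02],
  [0.09, -0.15, 0.03],
  [0.12, -0.2, 0.04],
  [0.15, -0.25, 0.04],
], jaw=[-1, -1, -1, -1, -1], spin=[0.04, 0.08, 0.12, 0.16, 0.22])

```text
t: 0.72
eef_pos: [0.3389, 0.3183, 0.272]
tcp_rot: [0.001, 0.048, 0.999, 0.0]
ft_force: [0.9, 1.2, 0.4]
finger_gap: 0.0856
grasp_force: 0.0
```

>>> jog_arm([
  [0.03, -0.05, 0],
  [0.06, -0.1, 0],
  [0.09, -0.15, 0],
  [0.12, -0.2, 0],
  [0.15, -0.25, 0],
], jaw=[-1, -1, -1, -1, -1], spin=[0, 0, 0, 0, 0])

```text
t: 1.35
eef_pos: [0.4885, 0.068, 0.271]
tcp_rot: [-0.0, 0.049, 0.999, 0.0]
ft_force: [1.2, 1.0, 0.7]
finger_gap: 0.0855
grasp_force: 0.0
```

>>> jog_arm([
  [0.03, -0.035, 0],
  [0.046, -0.065, 0],
  [0.046, -0.065, 0],
], jaw=[-1, -1, -1], spin=[0, 0, 0])

```text
t: 1.72
eef_pos: [0.5343, 0.0027, 0.2704]
tcp_rot: [-0.001, 0.051, 0.999, -0.0]
ft_force: [-0.4, 0.8, 0.1]
finger_gap: 0.0856
grasp_force: 0.0
```

Run:
```python
from h import *
o=readout.get_obs(); T=tool(); im=read_camera("wrist")[:,:,::-1]; np.save("T1.npy",T)
print(o["eef_pos"],o["qpos"],o["t"],o["torque"],o["ft_force"])
cv2.imwrite("pics/w1.png",im)
c=calibration("wrist"); W=T@c["mount"]; Wi=np.linalg.inv(W)
for p in((.535,.0035,.19),(.6055,-.0035,.176)):
    q=Wi@np.array([*p,1]); print(q[0]/q[2]*c["fx"]+c["cx"],q[1]/q[2]*c["fy"]+c["cy"])
```

```text
[0.53433259 0.00273226 0.27037413] [-9.05798741e-02 -5.95881958e-02  1.61191896e+00 -3.98442548e-04
  1.59081660e+00 -1.55941983e+00] 1.725 [0.03203688 0.01166024 0.02362373] [-0.40010427  0.79302225  0.14857045]
257.24582636082766 199.9129759681346
257.4733261562782 269.135206744563
```

View pics/w1.png

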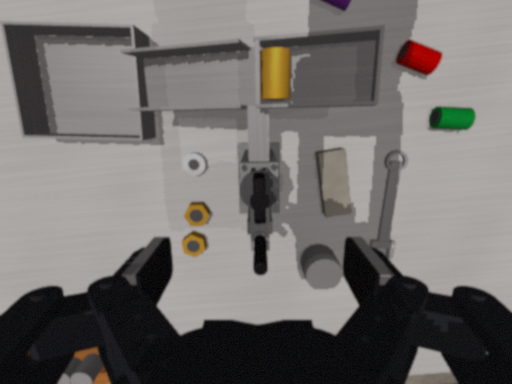

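The wrist view shows the knob bar around (260,197), the post running from (260,238) to its top near (260,267), and the bush at (276,72), all within 3 px of prediction. I'll segment these precisely.

Run:
```python
from h import *
im=cv2.imread("pics/w1.png"); T=np.load("T1.npy"); c=calibration("wrist"); W=T@c["mount"]
g=im[155:285,225:300].max(2)
cv2.imwrite("pics/w1c.png",cv2.resize(np.clip(255*(im[155:285,225:300]/255.)**.5,0,255).astype(np.uint8),None,fx=4.5,fy=4.5,interpolation=cv2.INTER_NEAREST))
for r in range(170,276,4):
    row=g[r-155]; k=np.where(row<30)[0]+225; print(r,k.min() if len(k) else None,k.max() if len(k) else None,len(k))
```

```text
170 None None 0
174 254 263 10
178 254 264 11
182 254 264 7
186 254 264 8
190 254 264 7
194 254 264 11
198 252 267 14
202 252 268 15
206 253 264 12
210 255 264 10
214 255 263 9
218 255 264 10
222 257 260 4
226 None None 0
230 None None 0
234 None None 0
238 256 263 8
242 255 264 10
246 256 265 10
250 255 265 11
254 255 264 10
258 255 265 11
262 255 265 11
266 255 265 11
270 256 264 9
274 None None 0
```

View pics/w1c.png

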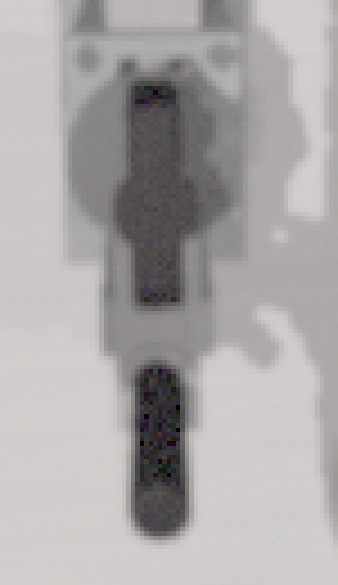

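The crop resolves the bar's top face, rows 178–222 and centre u≈259.4, and the post's top disc at about (260,268).

Run:
```python
from h import *
T=np.load("T1.npy"); c=calibration("wrist"); W=T@c["mount"]
a=plane(c,W,(259.2,178),.19); b=plane(c,W,(259.5,222),.19); p=plane(c,W,(259.8,267.5),.176); m=(a+b)/2
print(a,b,m,"len",np.linalg.norm(b-a),"yaw",np.arctan2(*(b-a)[1::-1])); print("post",p,np.linalg.norm((p-m)[:2]),np.arctan2(*(p-m)[1::-1]))
print("tool x yaw",np.arctan2(T[1,1],T[0,1])-np.pi/2)
```

```text
[0.51709765 0.00688145 0.19      ] [0.55417391 0.0034246  0.19      ] [0.53563578 0.00515302 0.19      ] len 0.03723705833791428 yaw -0.09296742547270359
post [ 0.60403923 -0.00119716  0.176     ] 0.06869757471404937 -0.09256894337736253
tool x yaw -0.10196371036195462
```

>>> jog_arm([
  [0.0015, 0.002, -0.03],
  [0.0015, 0.002, -0.06],
  [0.0015, 0.002, -0.09],
  [0.0015, 0.002, -0.107],
  [0.0015, 0.002, -0.107],
], jaw=[-1, -1, -1, -1, -1], spin=[0.01, 0.01, 0.01, 0.01, 0.01])

```text
t: 2.4
eef_pos: [0.5343, 0.0075, 0.1631]
tcp_rot: [-0.001, 0.044, 0.999, 0.0]
ft_force: [-0.3, -0.4, -0.1]
finger_gap: 0.0856
grasp_force: 0.0
```

>>> jog_arm([
  [0, 0, 0],
  [0, 0, 0],
  [0, 0, 0],
  [0, 0, 0],
  [0, 0, 0],
], jaw=[0.3, 0.5, 0.6, 0.6, 0.6], spin=[0, 0, 0, 0, 0])

```text
t: 3.02
eef_pos: [0.5356, 0.0067, 0.1644]
tcp_rot: [0.0, 0.044, 0.999, -0.0]
ft_force: [-0.8, 1.0, -0.0]
finger_gap: 0.0166
grasp_force: 0.0
```

>>> jog_arm([
  [0, 0, 0],
  [0, 0, 0],
  [0, 0, 0],
], jaw=[0.68, 0.68, 0.68], spin=[0, 0, 0])

```text
t: 3.4
eef_pos: [0.5354, 0.0059, 0.1644]
tcp_rot: [-0.0, 0.045, 0.999, -0.001]
ft_force: [-1.3, -5.2, 2.0]
finger_gap: 0.0137
grasp_force: 2.6
```

>>> jog_arm([
  [0, 0, 0],
  [0, 0, 0],
  [0, 0, 0],
], jaw=[0.74, 0.74, 0.74], spin=[0, 0, 0])

```text
t: 3.78
eef_pos: [0.5353, 0.0047, 0.1644]
tcp_rot: [-0.0, 0.045, 0.999, -0.002]
ft_force: [-3.1, -10.0, 2.0]
finger_gap: 0.0112
grasp_force: 5.3
```

>>> jog_arm([
  [0, -0.002, 0],
  [0, -0.002, 0],
  [0, -0.002, 0],
], jaw=[0.74, 0.8, 0.8], spin=[0, 0, 0])

```text
t: 4.15
eef_pos: [0.5355, 0.004, 0.1644]
tcp_rot: [-0.0, 0.045, 0.999, -0.001]
ft_force: [-1.5, -5.7, 2.7]
finger_gap: 0.0094
grasp_force: 37.2
```

```bash
cat > s.py <<'E'
from h import *
o=readout.get_obs(); T=tool(); m=np.array(o["torque"])
print("t",o["t"],"p",np.round(o["eef_pos"],4),"yaw",round(np.arctan2(T[1,1],T[0,1])-np.pi/2,4),"F",np.round(o["ft_force"],2),"M",np.round(m,3),"gap",round(o["finger_gap"],4),o["grasp_force"],"q6",o["qpos"][5])
E
python3 s.py
```

```text
t 4.15 p [0.5355 0.004  0.1644] yaw -0.0892 F [-1.54 -5.72  2.68] M [-0.906  0.297 -0.021] gap 0.0094 37.17837167903781 q6 -1.5688163926264396
```

>>> jog_arm([
  [0, -0.001, 0],
  [0, -0.001, 0],
  [0, -0.001, 0],
], jaw=[1, 1, 1], spin=[0, 0, 0])

```text
t: 4.53
eef_pos: [0.5355, 0.004, 0.1644]
tcp_rot: [-0.0, 0.044, 0.999, 0.0]
ft_force: [-3.9, -1.2, 3.5]
finger_gap: 0.0091
grasp_force: 59.1
```

```bash
python3 s.py
```

```text
t 4.525 p [0.5355 0.004  0.1644] yaw -0.0887 F [-3.92 -1.19  3.55] M [-0.126  0.537 -0.097] gap 0.0091 59.09085009712726 q6 -1.5706648073066902
```

>>> jog_arm([
  [0, 0, 0.004],
  [0, 0, 0.008],
  [0, 0, 0.012],
  [0, 0, 0.012],
], jaw=[1, 1, 1, 1], spin=[0, 0, 0, 0])

```text
t: 5.03
eef_pos: [0.5354, 0.004, 0.1761]
tcp_rot: [-0.0, 0.044, 0.999, 0.0]
ft_force: [3.9, -0.3, -8.3]
finger_gap: 0.0091
grasp_force: 58.5
```

```bash
python3 s.py
```

```text
t 5.025 p [0.5354 0.004  0.1761] yaw -0.0887 F [ 3.89 -0.34 -8.3 ] M [ 0.122 -0.57  -0.051] gap 0.0091 58.45699670375325 q6 -1.5707113850897394
```

>>> jog_arm([
  [0, 0, 0.002],
  [0, 0, 0.0035],
  [0, 0, 0.0035],
], jaw=[1, 1, 1], spin=[0, 0, 0])

```text
t: 5.4
eef_pos: [0.5354, 0.0039, 0.1797]
tcp_rot: [-0.0, 0.044, 0.999, 0.0]
ft_force: [4.1, 0.5, -10.5]
finger_gap: 0.0089
grasp_force: 58.4
```

```bash
python3 s.py
```

```text
t 5.4 p [0.5354 0.0039 0.1797] yaw -0.0887 F [  4.06   0.46 -10.54] M [ 0.196 -0.652  0.024] gap 0.0089 58.42706434777938 q6 -1.5707089272491082
```

>>> jog_arm([
  [0, 0, 0],
  [0, 0, 0],
  [0, 0, 0],
  [0, 0, 0],
], jaw=[1, 1, 1, 1], spin=[-0.08, -0.16, -0.22, -0.22])

```text
t: 5.9
eef_pos: [0.5354, 0.004, 0.1797]
tcp_rot: [-0.0, 0.154, 0.988, 0.0]
ft_force: [3.5, 2.1, -10.4]
finger_gap: 0.0089
grasp_force: 58.4
```

```bash
python3 s.py
```

```text
t 5.9 p [0.5354 0.004  0.1797] yaw -0.3083 F [  3.45   2.12 -10.43] M [ 0.38  -0.584 -0.027] gap 0.0089 58.41371621761937 q6 -1.3510467076073043
```

>>> jog_arm([
  [0, 0, 0],
  [0, 0, 0],
  [0, 0, 0],
  [0, 0, 0],
  [0, 0, 0],
], jaw=[1, 1, 1, 1, 1], spin=[-0.13, -0.26, -0.39, -0.53, -0.53])

```text
t: 6.52
eef_pos: [0.5355, 0.0042, 0.1797]
tcp_rot: [-0.0, 0.407, 0.913, 0.0]
ft_force: [4.0, 2.9, -11.0]
finger_gap: 0.0089
grasp_force: 58.4
```

```bash
python3 s.py
```

```text
t 6.525 p [0.5355 0.0042 0.1797] yaw -0.839 F [  4.01   2.85 -11.04] M [ 0.432 -0.729 -0.041] gap 0.0089 58.404640294611454 q6 -0.8203053456421034
```

>>> jog_arm([
  [0, 0, 0],
  [0, 0, 0],
], jaw=[0.77, 0.77], spin=[0, -0.02])

```text
t: 6.78
eef_pos: [0.5355, 0.0042, 0.1797]
tcp_rot: [-0.0, 0.416, 0.91, 0.0]
ft_force: [4.5, 2.8, -11.3]
finger_gap: 0.0097
grasp_force: 6.6
```

```bash
python3 s.py
```

```text
t 6.775 p [0.5355 0.0042 0.1797] yaw -0.8572 F [  4.53   2.84 -11.34] M [ 0.464 -0.705  0.008] gap 0.0097 6.611910760402679 q6 -0.8020877436292275
```

>>> jog_arm([
  [0, 0, 0],
  [0, 0, 0],
], jaw=[0.785, 0.785], spin=[-0.02, -0.02])

```text
t: 7.02
eef_pos: [0.5355, 0.0042, 0.1797]
tcp_rot: [-0.0, 0.425, 0.905, 0.0]
ft_force: [4.3, 2.9, -11.1]
finger_gap: 0.0097
grasp_force: 19.8
```

```bash
python3 s.py
```

```text
t 7.025 p [0.5355 0.0042 0.1797] yaw -0.8772 F [  4.26   2.91 -11.09] M [ 0.467 -0.686  0.048] gap 0.0097 19.814498126506805 q6 -0.7820850138190429
```

>>> jog_arm([
  [0, 0, 0],
  [0, 0, 0],
], jaw=[0.785, 0.785], spin=[-0.02, -0.04])

```text
t: 7.28
eef_pos: [0.5356, 0.0042, 0.1797]
tcp_rot: [-0.0, 0.443, 0.897, 0.0]
ft_force: [4.2, 3.2, -10.5]
finger_gap: 0.0099
grasp_force: 19.8
```

>>> jog_arm([
  [0, 0, 0],
  [0, 0, 0],
], jaw=[0.785, 0.785], spin=[-0.01, -0.02])

```text
t: 7.52
eef_pos: [0.5356, 0.0042, 0.1797]
tcp_rot: [-0.0, 0.452, 0.892, 0.0]
ft_force: [4.1, 3.2, -10.2]
finger_gap: 0.0095
grasp_force: 19.8
```

```bash
python3 s.py
```

```text
t 7.525 p [0.5356 0.0042 0.1797] yaw -0.9372 F [  4.13   3.25 -10.22] M [ 0.457 -0.669 -0.043] gap 0.0095 19.808693826198578 q6 -0.7220875492130229
```

>>> jog_arm([
  [0, 0, 0],
  [0, 0, 0],
], jaw=[0.785, 0.785], spin=[-0.015, -0.03])

```text
t: 7.78
eef_pos: [0.5356, 0.0042, 0.1797]
tcp_rot: [-0.0, 0.465, 0.885, 0.0]
ft_force: [5.0, 2.0, -10.6]
finger_gap: 0.0097
grasp_force: 19.8
```

```bash
python3 s.py
```

```text
t 7.775 p [0.5356 0.0042 0.1797] yaw -0.9674 F [  5.02   1.99 -10.55] M [ 0.485 -0.75   0.037] gap 0.0097 19.800714254379272 q6 -0.6919092612672213
```

>>> jog_arm([
  [0, 0, 0],
  [0, 0, 0],
], jaw=[0.785, 0.785], spin=[-0.015, -0.03])

```text
t: 8.02
eef_pos: [0.5355, 0.0042, 0.1797]
tcp_rot: [-0.0, 0.478, 0.878, 0.0]
ft_force: [4.9, 3.4, -10.5]
finger_gap: 0.0095
grasp_force: 19.8
```

```bash
python3 s.py
```

```text
t 8.025 p [0.5355 0.0042 0.1797] yaw -0.9972 F [  4.91   3.44 -10.5 ] M [ 0.503 -0.691  0.028] gap 0.0095 19.796175956726074 q6 -0.6619535027638876
```

>>> jog_arm([
  [0, 0, 0],
  [0, 0, 0],
], jaw=[0.785, 0.785], spin=[-0.015, -0.03])

```text
t: 8.28
eef_pos: [0.5356, 0.0042, 0.1797]
tcp_rot: [-0.0, 0.491, 0.871, 0.0]
ft_force: [5.2, 3.1, -9.5]
finger_gap: 0.0099
grasp_force: 19.8
```

```bash
python3 s.py
```

```text
t 8.275 p [0.5356 0.0042 0.1797] yaw -1.0273 F [ 5.15  3.13 -9.53] M [ 0.509 -0.753  0.007] gap 0.0099 19.793150424957275 q6 -0.6319286560777377
```

>>> jog_arm([
  [0, 0, 0],
  [0, 0, 0],
], jaw=[0.785, 0.785], spin=[-0.02, -0.035])

```text
t: 8.52
eef_pos: [0.5356, 0.0042, 0.1797]
tcp_rot: [-0.0, 0.506, 0.862, 0.0]
ft_force: [4.6, 3.2, -11.8]
finger_gap: 0.0095
grasp_force: 20.2
```

```bash
python3 s.py
```

```text
t 8.525 p [0.5356 0.0042 0.1797] yaw -1.0622 F [  4.62   3.19 -11.77] M [ 0.489 -0.717  0.2  ] gap 0.0095 20.196037888526917 q6 -0.5970642310687307
```

>>> jog_arm([
  [0, 0, 0],
], jaw=[0.785], spin=[-0.004])

```text
t: 8.65
eef_pos: [0.5356, 0.0042, 0.1797]
tcp_rot: [-0.0, 0.508, 0.861, 0.0]
ft_force: [4.1, 3.4, -10.8]
finger_gap: 0.0095
grasp_force: 20.3
```

```bash
python3 s.py
```

```text
t 8.65 p [0.5356 0.0042 0.1797] yaw -1.0658 F [  4.14   3.43 -10.76] M [ 0.56  -0.708  0.312] gap 0.0095 20.293795466423035 q6 -0.5933958628295413
```

>>> jog_arm([
  [0, 0, 0],
  [0, 0, -0.001],
  [0, 0, -0.002],
  [0, 0, -0.0028],
], jaw=[0.785, 0.785, 0.785, 0.785], spin=[0.03, 0.03, 0.03, 0.03])

```text
t: 9.15
eef_pos: [0.5356, 0.0042, 0.1771]
tcp_rot: [-0.0, 0.495, 0.869, 0.0]
ft_force: [4.2, 3.6, -8.5]
finger_gap: 0.0101
grasp_force: 20.1
```

```bash
python3 s.py
```

```text
t 9.15 p [0.5356 0.0042 0.1771] yaw -1.0361 F [ 4.2   3.64 -8.46] M [ 0.489 -0.531  0.001] gap 0.0101 20.07157176733017 q6 -0.6231122239299484
```

>>> jog_arm([
  [0, 0, -0.0005],
  [0, 0, -0.001],
], jaw=[0.785, 0.785], spin=[0, 0])

```text
t: 9.4
eef_pos: [0.5356, 0.0042, 0.1762]
tcp_rot: [-0.0, 0.495, 0.869, 0.0]
ft_force: [3.4, 3.7, -8.8]
finger_gap: 0.0096
grasp_force: 20.1
```

```bash
python3 s.py
```

```text
t 9.4 p [0.5356 0.0042 0.1762] yaw -1.0363 F [ 3.45  3.66 -8.77] M [ 0.606 -0.512  0.011] gap 0.0096 20.11625111103058 q6 -0.6229410556904773
```

Lift is 11.8 mm and the spring is still pulling, so the pin is in the notch. I'll lower further until it rests.

>>> jog_arm([
  [0, 0, -0.0005],
  [0, 0, -0.001],
  [0, 0, -0.0015],
], jaw=[0.785, 0.785, 0.785], spin=[0, 0, 0])

```text
t: 9.78
eef_pos: [0.5356, 0.0042, 0.1747]
tcp_rot: [-0.0, 0.495, 0.869, 0.0]
ft_force: [2.4, 3.8, -7.9]
finger_gap: 0.0093
grasp_force: 20.2
```

```bash
python3 s.py
```

```text
t 9.775 p [0.5356 0.0042 0.1747] yaw -1.0364 F [ 2.43  3.8  -7.94] M [ 0.639 -0.415 -0.015] gap 0.0093 20.179627239704132 q6 -0.6228298780027655
```

>>> jog_arm([
  [0, 0, -0.0004],
  [0, 0, -0.0006],
], jaw=[0.785, 0.785], spin=[0, 0])

```text
t: 10.02
eef_pos: [0.5356, 0.0042, 0.1744]
tcp_rot: [0.0, 0.495, 0.869, 0.0]
ft_force: [0.2, 5.3, -4.1]
finger_gap: 0.01
grasp_force: 20.7
```

```bash
python3 s.py
```

```text
t 10.025 p [0.5356 0.0042 0.1744] yaw -1.0367 F [ 0.24  5.26 -4.14] M [ 0.787 -0.151  0.06 ] gap 0.01 20.656760849051352 q6 -0.6224989813764306
```

>>> jog_arm([
  [0, 0, -0.0003],
  [0, 0, -0.0003],
  [0, 0, -0.0003],
  [0, 0, -0.0003],
  [0, 0, -0.0003],
], jaw=[0.785, 0.6, 0.4, 0.2, 0.0], spin=[0, 0, 0, 0, 0])

```text
t: 10.65
eef_pos: [0.5356, 0.0036, 0.1738]
tcp_rot: [0.0, 0.496, 0.868, -0.0]
ft_force: [-0.3, -0.2, -0.9]
finger_gap: 0.0427
grasp_force: 0.0
```

```bash
python3 s.py
```

```text
t 10.65 p [0.5356 0.0036 0.1738] yaw -1.0379 F [-0.28 -0.18 -0.88] M [ 0.01 -0.05  0.1 ] gap 0.0427 0.0 q6 -0.621739084614749
```

>>> jog_arm([
  [0, 0, 0.02],
  [0, 0, 0.05],
  [0.02, -0.002, 0.08],
  [0.04, -0.004, 0.08],
  [0.06, -0.006, 0.08],
], jaw=[-0.2, -0.4, -0.6, -0.8, -1], spin=[0, 0, 0.17, 0.34, 0.51])

```text
t: 11.28
eef_pos: [0.5968, -0.0024, 0.2562]
tcp_rot: [0.001, 0.258, 0.966, 0.0]
ft_force: [-0.0, 0.3, 0.2]
finger_gap: 0.085
grasp_force: 0.0
```

>>> jog_arm([
  [0.01, 0, 0],
  [0.01, 0, 0],
  [0.01, 0, 0],
  [0.01, 0, 0],
], jaw=[-1, -1, -1, -1], spin=[0.17, 0.34, 0.435, 0.435])

```text
t: 11.78
eef_pos: [0.6059, -0.0023, 0.255]
tcp_rot: [0.001, 0.047, 0.999, -0.0]
ft_force: [0.2, -0.6, -0.6]
finger_gap: 0.0855
grasp_force: 0.0
```

```bash
python3 s.py
python3 - <<'E'
from h import *
T=tool(); im=read_camera("wrist")[:,:,::-1]; np.save("T2.npy",T)
cv2.imwrite("pics/w2.png",np.clip(255*(im/255.)**.6,0,255).astype(np.uint8))
c=calibration("wrist"); W=T@c["mount"]; Wi=np.linalg.inv(W)
for p in((.5356,.004,.20),(.5356,.004,.19),(.6053,-.0025,.176)):
    q=Wi@np.array([*p,1]); print(q[0]/q[2]*c["fx"]+c["cx"],q[1]/q[2]*c["fy"]+c["cy"])
E
```

```text
t 11.775 p [ 0.6059 -0.0023  0.255 ] yaw -0.0934 F [ 0.19 -0.63 -0.61] M [0.012 0.002 0.037] gap 0.0855 0.0 q6 -1.5656643004091306
255.41481024851203 107.27223752733755
255.53456449476028 107.59662983451881
255.8026862211569 198.71454317013155
```

View pics/w2.png

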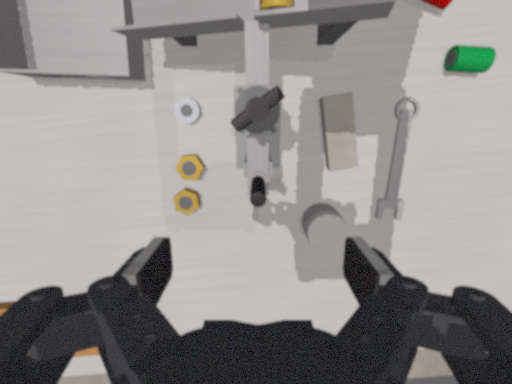

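The knob stays turned about 55° (bar from (235,126) to (282,92), its scale matching z≈0.20), and the post's top is at (258,198). I'll descend on the post next.

>>> jog_arm([
  [-0.0005, 0, -0.04],
  [-0.0005, 0, -0.08],
  [-0.0005, 0, -0.11],
  [-0.0005, 0, -0.11],
  [-0.0005, 0, -0.11],
], jaw=[-1, -1, -1, -1, -1], spin=[0, 0, 0, 0, 0])

```text
t: 12.45
eef_pos: [0.606, -0.0023, 0.1455]
tcp_rot: [0.001, 0.047, 0.999, -0.0]
ft_force: [-0.1, 0.0, 1.0]
finger_gap: 0.0852
grasp_force: 0.0
```

>>> jog_arm([
  [0, 0, 0],
  [0, 0, 0],
  [0, 0, 0],
  [0, 0, 0],
  [0, 0, 0],
], jaw=[0.3, 0.5, 0.6, 0.65, 0.65], spin=[0, 0, 0, 0, 0])

```text
t: 13.08
eef_pos: [0.605, -0.0022, 0.1436]
tcp_rot: [-0.0, 0.046, 0.999, -0.0]
ft_force: [0.5, -0.0, 0.1]
finger_gap: 0.0149
grasp_force: 0.0
```

>>> jog_arm([
  [0, 0, 0],
  [0, 0, 0],
  [0, 0, 0],
], jaw=[0.7, 0.75, 0.75], spin=[0, 0, 0])

```text
t: 13.45
eef_pos: [0.605, -0.0021, 0.1437]
tcp_rot: [-0.0, 0.046, 0.999, 0.0]
ft_force: [-1.0, 2.3, 1.4]
finger_gap: 0.0126
grasp_force: 58.4
```

```bash
python3 s.py
```

```text
t 13.45 p [ 0.605  -0.0021  0.1437] yaw -0.0927 F [-1.    2.28  1.42] M [0.194 0.194 0.   ] gap 0.0126 58.388552069664 q6 -1.5663695527118886
```

>>> jog_arm([
  [0.01, -0.0009, 0],
  [0.02, -0.0019, 0],
  [0.03, -0.0028, 0],
  [0.04, -0.0037, 0],
  [0.05, -0.0047, 0],
], jaw=[0.75, 0.75, 0.75, 0.75, 0.75], spin=[0, 0, 0, 0, 0])

```text
t: 14.08
eef_pos: [0.656, -0.0065, 0.1437]
tcp_rot: [0.0, 0.046, 0.999, 0.0]
ft_force: [-2.1, 4.4, 4.4]
finger_gap: 0.0122
grasp_force: 58.5
```

>>> jog_arm([
  [0.002, -0.0002, 0],
  [0.004, -0.0004, 0],
  [0.0055, -0.0005, 0],
  [0.0055, -0.0005, 0],
], jaw=[0.75, 0.75, 0.75, 0.75], spin=[0, 0, 0, 0])

```text
t: 14.58
eef_pos: [0.6609, -0.0069, 0.1437]
tcp_rot: [-0.0, 0.046, 0.999, 0.0]
ft_force: [-4.2, 4.6, 5.0]
finger_gap: 0.0121
grasp_force: 58.7
```

```bash
python3 s.py
```

```text
t 14.575 p [ 0.6609 -0.0069  0.1437] yaw -0.0925 F [-4.2   4.57  5.04] M [0.752 0.625 0.027] gap 0.0121 58.6887127161026 q6 -1.5668234289963088
```

>>> jog_arm([
  [0.001, 0, 0],
  [0.0015, 0, 0],
  [0.0015, 0, 0],
], jaw=[0.75, 0.75, 0.75], spin=[0, 0, 0])

```text
t: 14.95
eef_pos: [0.661, -0.0069, 0.1436]
tcp_rot: [-0.002, 0.046, 0.999, 0.0]
ft_force: [-12.6, 4.4, 8.6]
finger_gap: 0.0123
grasp_force: 59.2
```

```bash
python3 s.py
```

```text
t 14.95 p [ 0.661  -0.0069  0.1436] yaw -0.0925 F [-12.56   4.37   8.61] M [0.755 1.893 0.014] gap 0.0123 59.16652321815491 q6 -1.5665782033704863
```

Fx rose to -12.6 N, so the gate is at its end stop. I'll relax the load, release, lift away and look.

>>> jog_arm([
  [-0.001, 0, 0],
  [-0.001, 0, 0],
  [-0.001, 0, 0],
  [-0.001, 0, 0],
  [-0.001, 0, 0],
], jaw=[0.75, 0.5, 0.2, -0.1, -0.4], spin=[0, 0, 0, 0, 0])

```text
t: 15.58
eef_pos: [0.6612, -0.0076, 0.1435]
tcp_rot: [0.0, 0.046, 0.999, -0.0]
ft_force: [-0.2, 0.0, 0.6]
finger_gap: 0.0598
grasp_force: 0.0
```

>>> jog_arm([
  [0, 0, 0.03],
  [0, 0, 0.07],
  [0, 0, 0.12],
  [-0.01, 0, 0.16],
  [-0.02, 0, 0.16],
], jaw=[-0.6, -0.6, -0.6, -0.6, -0.6], spin=[0, 0, 0, 0, 0])

```text
t: 16.2
eef_pos: [0.6428, -0.0077, 0.3091]
tcp_rot: [0.004, 0.046, 0.999, -0.0]
ft_force: [1.1, 0.8, -0.1]
finger_gap: 0.0682
grasp_force: 0.0
```

>>> jog_arm([
  [-0.04, 0, 0],
  [-0.08, 0, 0],
  [-0.1, 0, 0],
  [-0.1, 0, 0],
  [-0.1, 0, 0],
], jaw=[-0.6, -0.6, -0.6, -0.6, -0.6], spin=[0, 0, 0, 0, 0])

```text
t: 16.82
eef_pos: [0.5414, -0.0075, 0.3031]
tcp_rot: [-0.0, 0.046, 0.999, 0.0]
ft_force: [0.1, 0.4, 0.8]
finger_gap: 0.0682
grasp_force: 0.0
```

```bash
python3 s.py
python3 - <<'E'
from h import *
im=read_camera("wrist")[:,:,::-1]; s=read_camera("scene")[:,:,::-1]
s=cv2.resize(s[120:312,90:346],(512,384))
cv2.imwrite("pics/w3.png",cv2.resize(np.hstack([im,s]),(800,300)))
E
```

```text
t 16.825 p [ 0.5414 -0.0075  0.3031] yaw -0.0929 F [0.11 0.41 0.78] M [-0.003  0.002 -0.023] gap 0.0682 0.0 q6 -1.5863925881033891
```

View pics/w3.png

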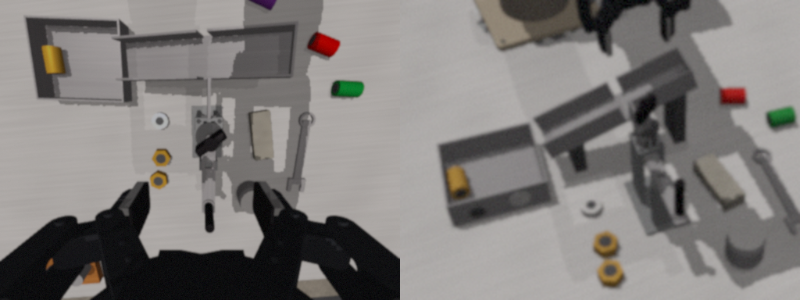

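The bush lies in the bin (left panel, (52,60)). The knob is parked twisted at (210,138), the post is at its open end at (209,217), and nothing else has moved.

```bash
python3 -c "
from workcell import order; print(order.job_done())"
```

```text
the job is handed in; nothing more can be done
None
```

The job is handed in: the knob is parked in its rest notch, the gate is open against its end stop, the brass bush is in the bin, and the last picture showed nothing else moved.

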